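Draw the glass plate onto the viewer window and latch it

TASK

Press lightly on top of the green glass plate with your fingertips and draw it up the short ramp and into the guide channel, until it lies flat on the glowing window, fully home against the blue front stop; then slide the red-knobbed latch bolt fully across behind it. The plate cracks under a press of more than 20 N, so feel for it all the way, and leave the vial, flask and bottle alone.

Things in the scene. Friction and masses are not known exactly. Their poses are not given: they have to be found in the camera images.
- viewer: White light box (plate viewer) fixed on the bench, 245 (x) x 230 (y) x 30 mm, on rubber feet set to differing heights; origin below its middle, its flat deck 40 mm above the origin. Its x axis points away from the robot (yaw within 0.3 rad), y to the left. On the deck stand grey rails (10 mm high; 14 in the channel) and, 10 mm high, a rear fence (inner face at x = 105 mm).
- stop (a point): Middle of the 16 mm high blue front stop's seating face, at deck level: (-125, 0, 40) mm in the viewer's frame. From it the pale blue window fills the channel to x -45 mm. The window stands 3 to 7 mm above the deck, set differently each time and not measured; a ramp of 14.5 degrees falls from it towards +x.
- mouth (a point): Centre of the guide channel's tapered mouth at deck level, (-46, 0, 40) mm in the viewer's frame. Between its rails the channel is 94 mm wide from the stop (x -125 mm) to x -60 mm; the mouth then widens to 120 mm at x -32 mm, and the loading area behind it stays 120 mm wide.
- home (a point): Point at deck level (not at the window's height) under the plate's centre when the plate is fully home: (-75, 0, 40) mm in the viewer's frame; its axes are the viewer's.
- plate: Loose green glass plate 100 (x) x 90 (y) x 5 mm, about 110 g, white strips along its 100 mm edges; top frosted (grips well), underside slick; weight and friction vary. Origin: centre of its underside. It starts flat in the loading area, about 120 mm from home, off centre, turned by up to 0.1 rad; too wide to pinch. Fingertips pressing with 6 to 11 N carry and turn it; it cracks over 20 N.
- plate_top (a point): Centre of the plate's upper face, 5 mm above its origin.
- latch (a joint): Travel of the 12 mm high steel latch bolt across the viewer (its +y), in m: 0 open, 0.040 fully across. About 1.5 N drag; stays where it is left. Its tip starts 1 mm outside the rail's inner face; shut, some 24 mm of it lies behind the home plate's rear edge with 3 mm play. It cannot pass if the plate is not home.
- latch_knob (a point): Centre of the top of the bolt's red upright knob, 18 mm in diameter and 26 mm high (its foot is 14 mm above the deck, its top 40 mm), on the viewer's -y side; moves with the bolt.
- vial: Small amber capped vial, 24 mm in diameter, 45 mm high, standing on the viewer's deck beside the +y rail; origin at the centre of its base. Leave alone.
- flask: Conical glass flask, 72 mm in diameter, 108 mm high, on the bench beside the viewer; origin at the centre of its base. Leave alone.
- reagent: White bottle with red cap, 56 mm in diameter, 130 mm high, on the bench beside the viewer; origin at the centre of its base. Leave alone.
There are look-alikes about, which are no part of the job. Of the things like the plate, leave any that is grey or orange; of the rest the smaller one is meant.

How it is judged:
On the way:
1. the plate lies flat on the window, fully home against the front stop (x of plate in the frame of home below 0.0025 m and angle between plate's own z axis and vertical below 0.05 rad and z of plate in the frame of home below 0.009 m and angle between the x axis of plate and the x axis of viewer, either way round below 0.05 rad), for 0.2 s.
At the end, for the whole second after the job is handed in: The plate lies flat on the window (level within 0.05 rad, its underside less than 9 mm above the deck), within 3 mm of the front stop and square to it within 0.05 rad, at rest, and the latch bolt stands at least 35 mm across behind it (x of plate in the frame of home below 0.003 m and angle between plate's own z axis and vertical below 0.05 rad and z of plate in the frame of home below 0.009 m and angle between the x axis of plate and the x axis of viewer, either way round below 0.05 rad and value of joint latch above 0.035 m and linear speed of plate below 0.01 m/s); the robot touches nothing.
It fails at once if the glass plate is pressed with more than 20 N (contact force between plate and the arm above 20 N or contact force between plate and the fingers above 20 N).
It fails at once if the plate is lifted off the viewer or tipped up (z of plate in the frame of home above 0.03 m or angle between plate's own z axis and vertical above 0.3 rad).
It fails at once if the vial, flask or bottle is moved by more than 20 mm or tipped (distance of any of vial, flask, reagent from where it was at the start of the episode above 0.02 m or angle between any of vial, flask, reagent's own z axis and vertical above 0.3 rad).
It also fails if it takes over 72 s, if anything falls off the work surface, if the arm or the gripper's body presses on something with over 40 N, if the wrist force passes 120 N, or if a joint passes its speed limit or range.

ROBOT

A 6-joint arm with a two-finger parallel gripper is mounted at the origin on the work surface. World frame = base frame: x ahead of the robot, y to its left, z up, the work surface at z = 0. Lengths are in m, angles in rad, forces in N, time in s.
With the tool pointing down it reaches from about 0.3 to 0.95 m from the base axis. Payload 3.1 kg.
Tool frame: the origin (TCP) lies midway between the tips of the shut fingers; the grasp point (between the pads) lies pinch_z behind it (pinch_z is the distance from the TCP to the grasp point, in m); z points along the fingers, y is the line along which they close (so a half turn about z gives the same grasp; the last joint's range is limited). The gripper opens to 85 mm and grips with 20 to 120 N. Pads are 22 mm wide; open, the fingers measure 114 mm over their backs; the gripper's body (76 mm by 85 mm) begins 54 mm behind the grasp point. The pads swing forward as they close: fully open they stand 13 mm farther back than shut.
Start: joints at [1.069, 0.308, 1.634, -0, 1.2, -0.07], TCP at [0.262, 0.568, 0.208] pointing down, gripper open.
Joint ranges: [-3.06, 3.06], [-0.79, 1.96], [0.05, 2.63], [-1.19, 4.34], [0.05, 2.64], [-2.94, 2.94]. Speed limits (rad/s): [2.79, 2.79, 3.14, 3.14, 3.14, 3.14].

INTERFACE

Orientations are given as a rotation vector (axis times angle).
In Python, from station import read_state, read_camera, hand_in, pinch_z gives the robot as it stands. The module is installed in compiled form; this text tells all that it offers.
- The arm moves only by the tool servo_tool, never from a script. Its argument "deltas" is one flat list of numbers, 7 for each row, row after row: the shift along the tool's x, y, z in m, then the turn, a rotation vector about the tool's x, y, z in rad, then the finger opening in m, from 0 to 0.0854. In form: [x, y, z, rx, ry, rz, fingers, x, y, z, rx, ry, rz, fingers, ...]. A call has 1 to 8 rows; each row shifts and turns the commanded pose from where the row before left it, along the tool's axes as they then stand; what a row does not reach is not made up. A row lasts 1/12 s, in which the tool goes at most 41.7 mm and 7.16 degrees, less where a joint would pass 70% of its speed; a pose out of reach is approached as far as the arm can. A call with a gripper value outside its range is refused whole. The fingers move at their own pace and stop on an object; the grip force is fixed at half the most. Time passes only in rows, so rows that do not move let the fingers close. It gives the time, the measured TCP pose, the force, the opening and the grip force at its end, in the units of the state.
- read_state(): the state, without advancing time (a new reading comes with each control period).
- read_camera(name): name is "scene" or "side" or "wrist"; returns a dict with "img" (480x640x3 uint8, blue, green, red), "vertical_fov" (degrees; the focal length in pixels is half the picture's height over the tangent of half this angle, whatever the lens; pixels are square), "cx", "cy" (the principal point, pixels), "extrinsics" (4x4, takes a point from camera to world coordinates). Camera axes: x right, y down, z forward; pixel columns grow to the right and rows downward; lengths in m; the calibration is good to about 2 mm. A picture is of the moment at which its call begins. There is no depth.
- hand_in(): hands the job in; it is judged then, once.
The state is a dict: "time_s": time; "qpos": joint angles; "joint_vel": joint speeds; "effort": joint torques, N m; "tcp_pos": TCP position; "eef_rot": TCP orientation; "contact_force": force on the tool from outside, world axes, zero at the start; "wrist_torque": the same for the moment, N m; "gripper_width": finger opening in m; "finger_force": force on a finger pad.
Only numpy, scipy, OpenCV 4.12 (cv2) and the standard library are available. Lean on these libraries where they do the work, as an engineer would, in place of code of your own. Each camera call takes 0.05 s, during which the arm holds its last target. There are 200 camera calls.

## Working session

There is one attempt and no reset: what is moved stays moved. The work goes in short steps, Python scripts to look and compute and a tool call to move; the robot and the scene stay as the last step left them, time stands still between calls to the robot, and variables do not carry over. Pictures are saved under pics/ and viewed, at most 10 in all, crops included, and the job is handed in when it is done.

Besides the shell and the picture viewer there is one more tool, called after ">>>" as name(argument=value, ...) on one line, values as JSON. servo_tool: Moves the arm, as the interface text tells. Its arguments: {"type":"object","properties":{"deltas":{"type":"array","items":{"type":"number"}}},"required":["deltas"]}

```bash
mkdir -p pics; python3 - <<'E'
from station import *
import cv2
s=read_state();print({k:s[k] for k in s}, pinch_z)
for n in("scene","side","wrist"):
    c=read_camera(n);cv2.imwrite(f"pics/{n}0.png",c["img"]);print(n,c["vertical_fov"],c["cx"],c["cy"],c["extrinsics"])
E
```

```text
{'time_s': 0.0, 'qpos': array([ 1.06930475e+00,  3.09030072e-01,  1.63521715e+00,  1.16644359e-05,
        1.19969003e+00, -6.96914289e-02]), 'joint_vel': array([-0.00198225,  0.00248467, -0.00078781, -0.00139828,  0.00117388,
        0.00123682]), 'effort': array([-8.12018807e-04, -4.15260959e+01, -2.76657021e+01, -4.67797986e-05,
        1.05240959e-02,  3.93955615e-07]), 'tcp_pos': array([0.2611538 , 0.56684305, 0.20671696]), 'eef_rot': array([-0.67287535, -3.0679986 ,  0.00352814]), 'contact_force': array([-0.44992146,  0.5620648 ,  0.93477758]), 'wrist_torque': array([ 0.01439196,  0.02027285, -0.08701754]), 'finger_force': 0.0, 'gripper_width': 0.08534532859462125} 0.0187
scene 43.18325442509323 328.13137675422706 238.29309655489547 [[-0.67837459  0.57422749 -0.45833472  1.11273114]
 [ 0.73467396  0.53685316 -0.41478049  0.49073502]
 [ 0.00788008 -0.61810313 -0.78605752  1.00037625]
 [ 0.          0.          0.          1.        ]]
side 49.174164078435595 311.40957970056394 236.07600068673705 [[ 0.97451779 -0.14022426  0.17507782  0.36910525]
 [-0.22302048 -0.52212253  0.82319496 -0.98588031]
 [-0.02401983 -0.84126406 -0.54009057  0.73832363]
 [ 0.          0.          0.          1.        ]]
wrist 64.99191955728642 322.2130218843176 240.42330079794402 [[ 0.41879657  0.85958811  0.29277588  0.1855138 ]
 [ 0.90807587 -0.39544911 -0.13790654  0.60122771]
 [-0.00276486  0.3236175  -0.94618395  0.37258955]
 [ 0.          0.          0.          1.        ]]
```

View pics/scene0.png

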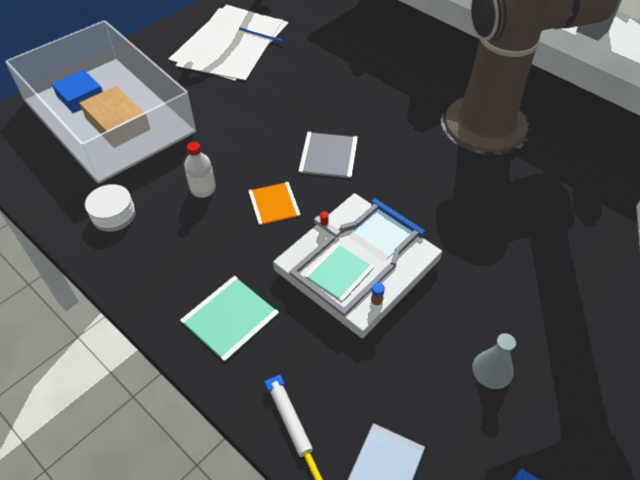

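View pics/side0.png

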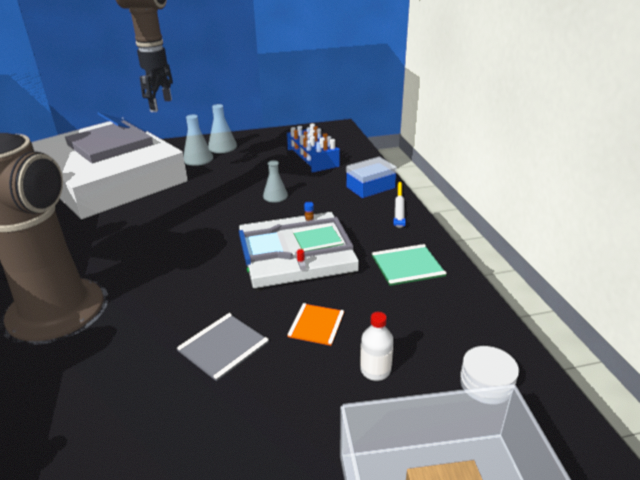

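Scene view: viewer centred near (358,262), with the green plate on it at (338,272), the red knob at (324,217), the blue stop from (374,201) to (422,231), and the vial at (378,293). Side view: stop at (243,252), plate at (318,237), knob at (300,256).

```bash
cat > h.py <<'E'
import numpy as np,cv2
from station import *
def K(c):
    f=240/np.tan(np.radians(c["vertical_fov"])/2);return f
def ray(c,p):
    p=np.atleast_2d(p).astype(float);f=K(c)
    d=np.c_[(p[:,0]-c["cx"])/f,(p[:,1]-c["cy"])/f,np.ones(len(p))]
    E=c["extrinsics"];return E[:3,3],d@E[:3,:3].T
def onz(c,p,z):
    o,d=ray(c,p);return o+d*((z-o[2])/d[:,2])[:,None]
def proj(c,P):
    E=c["extrinsics"];q=(np.atleast_2d(P)-E[:3,3])@E[:3,:3];f=K(c)
    return q[:,:2]/q[:,2:]*f+[c["cx"],c["cy"]]
def tri(a,pa,b,pb):
    o1,d1=ray(a,pa);o2,d2=ray(b,pb);d1=d1[0]/np.linalg.norm(d1);d2=d2[0]/np.linalg.norm(d2)
    t=np.linalg.lstsq(np.c_[d1,-d2],o2-o1,rcond=None)[0]
    A=o1+t[0]*d1;B=o2+t[1]*d2;return (A+B)/2,np.linalg.norm(A-B)
def blobs(img,col,amin=15):
    h=cv2.cvtColor(img,cv2.COLOR_BGR2HSV)
    lo,hi={"green":((70,60,90),(88,255,255)),"blue":((100,150,60),(118,255,255)),"red":((0,150,80),(6,255,255))}[col]
    m=cv2.inRange(h,lo,hi)
    cs,_=cv2.findContours(m,cv2.RETR_EXTERNAL,cv2.CHAIN_APPROX_NONE)
    return [c for c in cs if cv2.contourArea(c)>=amin]
E
python3 - <<'E'
from h import *
C={}
for n in("scene","side"):
    c=C[n]=read_camera(n)
    for k in("green","blue","red"):
        for b in blobs(c["img"],k):
            r=cv2.minAreaRect(b)
            print(n,k,cv2.contourArea(b),np.round(r[0]),cv2.boxPoints(r).round().tolist() if k!="red" else cv2.boundingRect(b))
E
```

```text
scene green 3415.0 [229. 316.] [[183.0, 323.0], [241.0, 271.0], [274.0, 309.0], [216.0, 360.0]]
scene green 1607.0 [338. 271.] [[307.0, 277.0], [342.0, 239.0], [369.0, 264.0], [335.0, 303.0]]
scene blue 145.0 [526. 474.] [[512.0, 468.0], [539.0, 468.0], [539.0, 479.0], [512.0, 479.0]]
scene blue 126.0 [274. 382.] [[263.0, 381.0], [279.0, 373.0], [285.0, 383.0], [269.0, 392.0]]
scene blue 115.0 [378. 289.] [[372.0, 296.0], [372.0, 282.0], [383.0, 282.0], [383.0, 296.0]]
scene blue 304.5 [398. 217.] [[370.0, 203.0], [374.0, 197.0], [425.0, 231.0], [421.0, 237.0]]
scene blue 1055.0 [76. 87.] [[49.0, 86.0], [79.0, 61.0], [102.0, 89.0], [73.0, 114.0]]
scene blue 27.0 [261.  35.] [[239.0, 31.0], [240.0, 28.0], [283.0, 39.0], [282.0, 42.0]]
scene blue 6255.0 [98. 50.] [[-0.0, 0.0], [196.0, 0.0], [196.0, 99.0], [0.0, 99.0]]
scene red 70.0 [324. 218.] (320, 211, 8, 14)
scene red 125.5 [194. 148.] (187, 142, 14, 13)
side green 1416.0 [408. 263.] [[373.0, 255.0], [439.0, 244.0], [443.0, 271.0], [377.0, 282.0]]
side green 605.0 [317. 237.] [[294.0, 233.0], [337.0, 225.0], [340.0, 241.0], [297.0, 249.0]]
side blue 122.0 [244. 247.] [[238.0, 231.0], [243.0, 230.0], [250.0, 262.0], [246.0, 264.0]]
side blue 57.5 [399. 222.] [[393.0, 218.0], [405.0, 218.0], [405.0, 226.0], [393.0, 226.0]]
side blue 73.5 [308. 206.] [[304.0, 201.0], [313.0, 201.0], [313.0, 210.0], [304.0, 210.0]]
side blue 683.0 [370. 185.] [[346.0, 197.0], [346.0, 173.0], [395.0, 174.0], [395.0, 198.0]]
side blue 848.0 [311. 155.] [[278.0, 161.0], [287.0, 131.0], [344.0, 149.0], [335.0, 179.0]]
side blue 48146.0 [204.  70.] [[-0.0, 0.0], [408.0, 0.0], [408.0, 140.0], [0.0, 140.0]]
side red 185.0 [378. 318.] (370, 311, 17, 16)
side red 59.0 [300. 254.] (297, 249, 7, 12)
```

```bash
python3 - <<'E'
from h import *
a=read_camera("scene");b=read_camera("side")
for n,p,q in(("plate",(338.5,271.5),(317,237)),("knobtop",(324,213),(300,250.5)),("stopL",(422,231),(242,231)),("stopR",(375,201),(248,263)),("vialcap",(378,285),(308.5,203))):
    P,e=tri(a,p,b,q);print(n,P.round(4),e.round(4))
s=onz(a,[(374,200.5),(423,232)],.056);print("stop",s.round(4),np.linalg.norm(s[1]-s[0]))
d=s[1]-s[0];print("yaw",np.arctan2(-d[0],d[1]))
d=onz(a,[(275,265),(355,195),(441,253),(361,325)],.04);print(d.round(4),d.mean(0))
s=read_state();from scipy.spatial.transform import Rotation as R
E=a["extrinsics"];w=read_camera("wrist")["extrinsics"];T=R.from_rotvec(s["eef_rot"]).as_matrix()
print(T.round(3));print("cam in tool",(T.T@(w[:3,3]-s["tcp_pos"])).round(4),(T.T@w[:3,:3]).round(3))
E
```

```text
plate [0.6044 0.0579 0.0489] 0.0011
knobtop [ 0.5411 -0.0412  0.0864] 0.0047
stopL [0.4272 0.1183 0.0601] 0.0072
stopR [ 0.4246 -0.0065  0.0511] 0.0095
vialcap [0.6037 0.1498 0.0944] 0.0039
stop [[ 0.4231 -0.0057  0.056 ]
 [ 0.4207  0.1202  0.056 ]] 0.12594496340191946
yaw 0.019325993153885907
[[ 0.6719 -0.0467  0.04  ]
 [ 0.4272 -0.0539  0.04  ]
 [ 0.4273  0.1724  0.04  ]
 [ 0.6589  0.1631  0.04  ]] [0.54632427 0.05871958 0.04      ]
[[-0.908  0.418 -0.   ]
 [ 0.418  0.908 -0.001]
 [ 0.    -0.001 -1.   ]]
cam in tool [ 0.0831 -0.0009 -0.1657] [[-0.    -0.946 -0.324]
 [ 1.    -0.    -0.001]
 [ 0.001 -0.324  0.946]]
```

>>> servo_tool(deltas=[0, 0, -0.011, 0, 0, -0.112, 0.045, 0, 0, -0.011, 0, 0, -0.112, 0.045, 0, 0, -0.011, 0, 0, -0.112, 0.045, 0, 0, -0.011, 0, 0, -0.112, 0.045, -0.019, -0.034, 0, 0, 0, 0, 0.045, -0.019, -0.034, 0, 0, 0, 0, 0.045, -0.019, -0.034, 0, 0, 0, 0, 0.045, -0.019, -0.034, 0, 0, 0, 0, 0.045])

```text
time_s: 1.07
tcp_pos: [0.3402, 0.4316, 0.2521]
eef_rot: [-0.027, 3.141, 0.0]
contact_force: [1.1, 0.2, -0.3]
gripper_width: 0.0454
finger_force: 0.0
```

>>> servo_tool(deltas=[-0.019, -0.034, 0, 0, 0, 0, 0.045, -0.019, -0.034, 0, 0, 0, 0, 0.045, -0.019, -0.034, 0, 0, 0, 0, 0.045, -0.019, -0.034, 0, 0, 0, 0, 0.045, -0.019, -0.034, 0, 0, 0, 0, 0.045, -0.019, -0.034, 0, 0, 0, 0, 0.045, -0.019, -0.034, 0, 0, 0, 0, 0.045, -0.019, -0.034, 0, 0, 0, 0, 0.045])

```text
time_s: 1.73
tcp_pos: [0.4969, 0.1616, 0.2523]
eef_rot: [-0.025, 3.141, 0.0]
contact_force: [0.8, 1.3, 0.3]
gripper_width: 0.0447
finger_force: 0.0
```

>>> servo_tool(deltas=[-0.019, -0.034, 0, 0, 0, 0, 0.045, -0.019, -0.034, 0, 0, 0, 0, 0.045, -0.019, -0.034, 0, 0, 0, 0, 0.045, 0, 0, 0, 0, 0, 0, 0.045, 0, 0, 0, 0, 0, 0, 0.045])

```text
time_s: 2.15
tcp_pos: [0.5555, 0.0604, 0.2519]
eef_rot: [0.019, -3.141, -0.0]
contact_force: [0.6, 0.2, 0.6]
gripper_width: 0.0447
finger_force: 0.0
```

```bash
python3 - <<'E'
from h import *
c=read_camera("wrist");cv2.imwrite("pics/w1.png",c["img"])
np.savez("w1.npz",**c)
for k in("green","blue","red"):
  for b in blobs(c["img"],k,60):
    r=cv2.minAreaRect(b);print(k,cv2.contourArea(b),cv2.boxPoints(r).round(1).tolist(),cv2.boundingRect(b))
E
```

```text
green 1418.0 [[252.0, 328.0], [281.0, 328.0], [281.0, 414.0], [252.0, 414.0]] (252, 328, 30, 87)
green 693.0 [[194.0, 328.0], [225.89999389648438, 326.1000061035156], [228.3000030517578, 365.29998779296875], [196.3000030517578, 367.20001220703125]] (194, 327, 33, 41)
green 6661.0 [[275.8999938964844, 198.89999389648438], [354.0, 194.39999389648438], [359.29998779296875, 285.70001220703125], [281.29998779296875, 290.29998779296875]] (276, 195, 81, 96)
blue 307.0 [[351.1000061035156, 413.3999938964844], [363.0, 391.1000061035156], [378.0, 399.20001220703125], [366.1000061035156, 421.5]] (354, 394, 23, 26)
blue 1763.0 [[506.70001220703125, 369.70001220703125], [584.0999755859375, 351.5], [591.0, 381.1000061035156], [513.7000122070312, 399.29998779296875]] (507, 356, 85, 39)
blue 512.5 [[398.0, 257.0], [414.5, 240.5], [433.5, 259.5], [417.0, 276.0]] (403, 245, 28, 27)
blue 1798.0 [[243.0, 49.0], [395.0, 49.0], [395.0, 61.0], [243.0, 61.0]] (243, 49, 153, 13)
red 268.5 [[200.1999969482422, 199.60000610351562], [201.89999389648438, 176.89999389648438], [220.10000610351562, 178.3000030517578], [218.39999389648438, 201.0]] (201, 178, 20, 23)
```

View pics/w1.png

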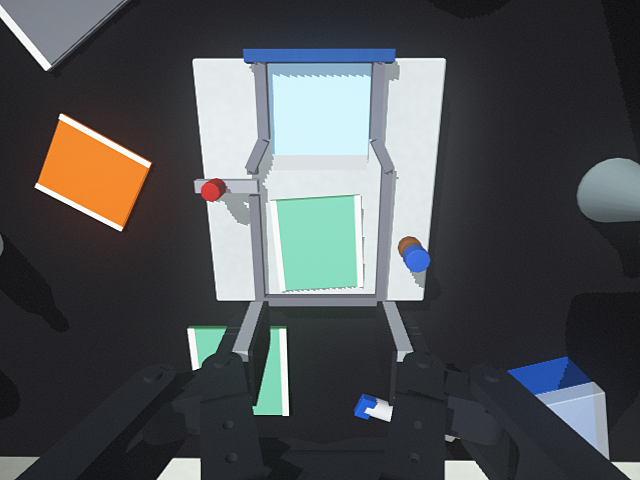

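Wrist view: viewer deck corners near (193,59), (445,58), (424,301) and (217,300). The stop's face is at row 62, the knob at (211,188), and the plate's green area is centred at (318,242), turned about 3°. The vial is at (413,253).

```bash
cat >> h.py <<'E'
def deck(c):
    # side edges of white deck by line fits in row/col scans -> corners
    g=cv2.cvtColor(c["img"],cv2.COLOR_BGR2GRAY)
    return g
E
python3 - <<'E'
from h import *
c=dict(np.load("w1.npz"));g=cv2.cvtColor(c["img"],cv2.COLOR_BGR2GRAY).astype(float)
def edge(line,i0,i1,rev=False):
    # subpixel crossing of 100 going outside -> inside
    idx=range(i0,i1) if not rev else range(i0,i1,-1)
    st=-1 if rev else 1
    for i in idx:
        if line[i]<100<=line[i+st]:return i+st*(100-line[i])/(line[i+st]-line[i])
def fit(pts):
    p=np.array(pts,np.float32);v=cv2.fitLine(p,cv2.DIST_HUBER,0,.01,.01).ravel();return np.cross([v[2],v[3],1],[v[2]+v[0],v[3]+v[1],1])
L=fit([(edge(g[r],185,240),r) for r in list(range(75,165,5))+list(range(210,290,5))])
Rr=fit([(edge(g[r],455,400,True),r) for r in range(75,290,5)])
T=fit([(k,edge(g[:,k],45,80)) for k in list(range(200,238,3))+list(range(402,440,3))])
B=fit([(k,edge(g[:,k],320,280,True)) for k in list(range(222,255,3))+list(range(388,420,3))])
x=lambda a,b:(lambda q:q[:2]/q[2])(np.cross(a,b))
cor=np.array([x(L,T),x(Rr,T),x(Rr,B),x(L,B)]);print(cor.round(1))
f=K(c);M=np.array([[f,0,c["cx"]],[0,f,c["cy"]],[0,0,1]])
o=np.array([[-.1225,-.115,0],[-.1225,.115,0],[.1225,.115,0],[.1225,-.115,0]])
ok,rv,tv=cv2.solvePnP(o,cor,M,None);E=c["extrinsics"]
R=E[:3,:3]@cv2.Rodrigues(rv)[0];t=E[:3,:3]@tv.ravel()+E[:3,3]
print("deck centre",t.round(4));print(R.round(3))
for z in(.036,.04,.044,.048,.052):
    P=onz(c,cor,z);dx=(P[2]+P[3]-P[0]-P[1])/2;dy=(P[1]+P[2]-P[0]-P[3])/2
    print(z,P.mean(0).round(4),np.linalg.norm(dx).round(4),np.linalg.norm(dy).round(4),"yaw",np.arctan2(dx[1],dx[0]).round(4),np.arctan2(-dy[0],dy[1]).round(4))
b=max(blobs(c["img"],"green"),key=cv2.contourArea)
hull=cv2.convexHull(b)
for z in(.045,.05):
    P=onz(c,b[:,0,:],z);r=cv2.minAreaRect((P[:,:2]*1000).astype(np.float32));print("plate",z,r)
p=onz(c,[(211,187),(211,190)],.08);print("knob",p)
print("stop face",onz(c,[(250,62),(320,62),(394,62)],.056))
E
```

```text
[[191.1  57.5]
 [446.4  57.2]
 [  nan   nan]
 [  nan   nan]]
deck centre [nan nan nan]
[[nan nan nan]
 [nan nan nan]
 [nan nan nan]]
0.036 [nan nan nan] nan nan yaw nan nan
0.04 [nan nan nan] nan nan yaw nan nan
0.044 [nan nan nan] nan nan yaw nan nan
0.048 [nan nan nan] nan nan yaw nan nan
0.052 [nan nan nan] nan nan yaw nan nan
plate 0.045 ((603.6569213867188, 55.638710021972656), (101.5470199584961, 78.82655334472656), 4.306824207305908)
plate 0.05 ((601.8906860351562, 55.67498016357422), (100.18445587158203, 77.76888275146484), 4.306827068328857)
knob [[ 0.53761768 -0.04134131  0.08      ]
 [ 0.54035897 -0.04157041  0.08      ]]
stop face [[ 0.43176667 -0.00517909  0.056     ]
 [ 0.43104534  0.0559281   0.056     ]
 [ 0.43028278  0.12052725  0.056     ]]<stdin>:15: RuntimeWarning: invalid value encountered in divide
```

```bash
cat > deck.py <<'E'
from h import *
c=dict(np.load("w1.npz"));g=cv2.cvtColor(c["img"],cv2.COLOR_BGR2GRAY).astype(float)
def edge(line,i0,i1):
    st=1 if i1>i0 else -1
    for i in range(i0,i1,st):
        if line[i]<100<=line[i+st]:return i+st*(100-line[i])/(line[i+st]-line[i])
def fit(pts):
    p=np.array([q for q in pts if None not in q],np.float32);v=cv2.fitLine(p,cv2.DIST_HUBER,0,.01,.01).ravel();return np.cross([v[2],v[3],1],[v[2]+v[0],v[3]+v[1],1])
L=fit([(edge(g[r],185,240),r) for r in list(range(75,165,5))+list(range(210,290,5))])
Rr=fit([(edge(g[r],455,400),r) for r in range(75,290,5)])
T=fit([(k,edge(g[:,k],45,80)) for k in list(range(200,238,3))+list(range(402,440,3))])
B=fit([(k,edge(g[:,k],310,280)) for k in list(range(221,233,2))+list(range(408,420,2))])
x=lambda a,b:(lambda q:q[:2]/q[2])(np.cross(a,b))
cor=np.array([x(L,T),x(Rr,T),x(Rr,B),x(L,B)]);print(cor.round(1))
for z in(.036,.04,.044,.048,.052):
    P=onz(c,cor,z);dx=(P[2]+P[3]-P[0]-P[1])/2;dy=(P[1]+P[2]-P[0]-P[3])/2
    print(z,P.mean(0).round(4),np.linalg.norm(dx).round(4),np.linalg.norm(dy).round(4),"yaw",np.arctan2(dx[1],dx[0]).round(4),np.arctan2(-dy[0],dy[1]).round(4),"sides",np.linalg.norm(P[1]-P[0]).round(4),np.linalg.norm(P[3]-P[2]).round(4))
E
python3 deck.py
```

```text
[[191.1  57.5]
 [446.4  57.2]
 [422.9 300.3]
 [216.  300.5]]
0.036 [0.5496 0.0561 0.036 ] 0.2494 0.2343 yaw 0.0122 0.0129 sides 0.2343 0.2342
0.04 [0.5488 0.0561 0.04  ] 0.2467 0.2318 yaw 0.0122 0.0129 sides 0.2318 0.2318
0.044 [0.548  0.0562 0.044 ] 0.2441 0.2294 yaw 0.0122 0.0129 sides 0.2294 0.2293
0.048 [0.5472 0.0562 0.048 ] 0.2415 0.2269 yaw 0.0122 0.0129 sides 0.2269 0.2269
0.052 [0.5464 0.0562 0.052 ] 0.2389 0.2244 yaw 0.0122 0.0129 sides 0.2245 0.2244
```

```bash
python3 - <<'E'
from h import *
c=dict(np.load("w1.npz"));im=c["img"]
big=lambda r0,r1,k0,k1,s:cv2.resize(im[r0:r1,k0:k1],None,fx=s,fy=s,interpolation=cv2.INTER_CUBIC)
a=big(44,74,236,406,4);b=big(150,310,190,390,4)[:, :680]
cv2.imwrite("pics/cr.png",np.vstack([a,b])[:600*1] if False else cv2.resize(np.vstack([a,b]),None,fx=.78,fy=.78))
print(im[40:75,320].tolist());print("fence");print(im[284:312,320].tolist())
E
```

```text
[[63, 54, 47], [60, 50, 40], [60, 48, 42], [64, 54, 46], [64, 52, 44], [65, 53, 46], [63, 54, 45], [62, 53, 49], [87, 64, 50], [194, 113, 62], [182, 107, 59], [180, 106, 60], [179, 105, 59], [180, 107, 62], [179, 105, 63], [180, 107, 63], [180, 108, 62], [180, 107, 60], [181, 108, 62], [183, 110, 65], [186, 110, 62], [161, 97, 57], [83, 58, 40], [166, 139, 107], [206, 184, 146], [202, 176, 142], [201, 176, 140], [201, 177, 140], [200, 176, 140], [201, 176, 140], [203, 176, 141], [201, 177, 140], [202, 178, 142], [197, 173, 137], [209, 183, 144]]
fence
[[192, 220, 137], [191, 221, 137], [193, 222, 136], [191, 223, 131], [158, 174, 139], [253, 249, 250], [241, 240, 234], [239, 238, 232], [244, 243, 237], [241, 240, 232], [101, 92, 88], [113, 106, 101], [117, 108, 105], [116, 109, 105], [147, 135, 131], [148, 139, 134], [145, 134, 130], [147, 135, 132], [147, 137, 133], [147, 136, 132], [148, 138, 133], [153, 141, 139], [76, 73, 67], [47, 52, 40], [54, 56, 48], [50, 52, 43], [50, 52, 43], [48, 50, 43]]
```

View pics/cr.png

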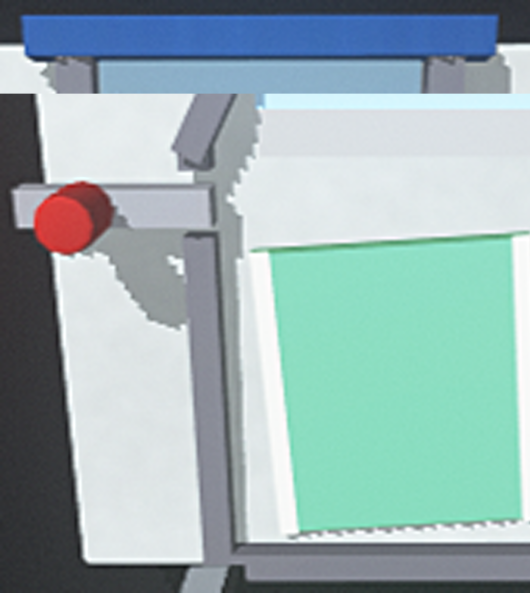

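The crop shows the stop's seating edge at row 61 (bottom 62.7), the fence's inner foot at row 293.5 and top edge at 297.5, and the plate pivoted slightly, sitting close to the fence.

```bash
python3 - <<'E'
from h import *
c=dict(np.load("w1.npz"))
def sh(n,p,z):print(n,onz(c,p,z).round(4).tolist())
sh("stop top edge",[(250,61),(320,61),(394,61)],.059)
sh("stop foot (window)",[(320,62.7)],.048)
sh("fence foot",[(320,293.5)],.043);sh("fence top",[(320,297.6)],.053)
b=max(blobs(c["img"],"green"),key=cv2.contourArea)
P=onz(c,b[:,0,:]+0.0,.048);r=cv2.minAreaRect((P[:,:2]*1000).astype(np.float32));print("plate",r)
# window end/ramp foot rows
sh("window end",[(320,154.5)],.048);sh("ramp foot",[(320,170)],.043)
k=[q for q in blobs(c["img"],"red",60)][0];print(cv2.minEnclosingCircle(k))
sh("knob",[(210,189.5)],.083)
# channel inner rail edges at window height around rows 80..120
g=cv2.cvtColor(c["img"],cv2.COLOR_BGR2HSV)
for r in(90,110,130): print(r,c["img"][r,258:276].tolist() if 0 else [int(v) for v in g[r,258:280,2]],[int(v) for v in g[r,362:390,2]])
E
```

```text
stop top edge [[0.4313, -0.0046, 0.059], [0.4306, 0.0559, 0.059], [0.4298, 0.12, 0.059]]
stop foot (window) [[0.4307, 0.0559, 0.048]]
fence foot [[0.662, 0.0581, 0.043]]
fence top [[0.6619, 0.0582, 0.053]]
plate ((602.59716796875, 55.66046905517578), (100.72946166992188, 78.19194793701172), 4.306823253631592)
window end [[0.5111, 0.0567, 0.048]]
ramp foot [[0.5266, 0.0568, 0.043]]
((212.5, 189.5), 12.349188804626465)
knob [[0.5393, -0.0415, 0.083]]
90 [160, 161, 160, 160, 161, 161, 164, 160, 121, 91, 143, 205, 205, 198, 207, 243, 255, 253, 253, 253, 253, 253] [253, 253, 253, 252, 253, 253, 255, 255, 172, 113, 140, 166, 162, 161, 162, 161, 158, 160, 161, 160, 158, 161, 164, 164, 162, 156, 184, 240]
110 [162, 164, 164, 160, 164, 162, 165, 165, 160, 117, 96, 150, 210, 205, 198, 232, 255, 254, 253, 253, 253, 253] [253, 253, 253, 253, 253, 254, 255, 228, 111, 136, 166, 165, 164, 163, 163, 162, 163, 162, 162, 163, 162, 166, 163, 161, 166, 204, 237, 232]
130 [154, 159, 163, 164, 162, 163, 164, 166, 166, 161, 116, 103, 161, 211, 206, 197, 231, 255, 253, 253, 253, 253] [253, 253, 253, 253, 254, 255, 255, 119, 133, 161, 166, 164, 163, 163, 164, 164, 163, 164, 164, 163, 166, 166, 161, 184, 233, 235, 232, 232]
```

>>> servo_tool(deltas=[-0.008, -0.001, 0.03, 0, 0, -0.0105, 0.045, -0.008, -0.001, 0.03, 0, 0, -0.0105, 0.045, -0.008, -0.001, 0.03, 0, 0, -0.0105, 0.045, -0.008, -0.001, 0.03, 0, 0, -0.0105, 0.045, -0.008, -0.001, 0.03, 0, 0, -0.0105, 0.045, -0.008, 0, 0.025, 0, 0, -0.0105, 0.045, 0, 0, 0, 0, 0, 0, 0.045, 0, 0, 0, 0, 0, 0, 0.045])

```text
time_s: 2.87
tcp_pos: [0.6007, 0.0609, 0.0753]
eef_rot: [0.127, -3.134, -0.001]
contact_force: [0.1, 0.2, 1.0]
gripper_width: 0.0451
finger_force: 0.0
```

```bash
python3 - <<'E'
from h import *
s=read_state();print(s["tcp_pos"],s["eef_rot"],s["contact_force"])
c=read_camera("wrist");cv2.imwrite("pics/w2.png",c["img"])
E
```

```text
[0.60070044 0.06090478 0.07532741] [ 1.26940639e-01 -3.13420499e+00 -5.56736385e-04] [0.11857237 0.22760007 0.97320415]
```

View pics/w2.png

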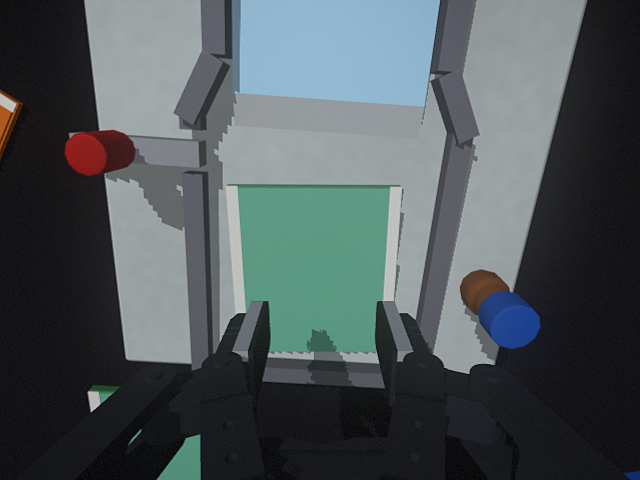

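Wrist view from near: the plate is square to the image (edges at cols 235 and 395) and the fingertips straddle its rear half at (257,310) and (392,310). They sit slightly right of the plate's middle, so I'll shift about −5 mm in y and descend.

>>> servo_tool(deltas=[-0.001, -0.005, 0.004, 0, 0, 0.002, 0.045, 0, 0, 0.004, 0, 0, 0, 0.045, 0, 0, 0.004, 0, 0, 0, 0.045, 0, 0, 0.004, 0, 0, 0, 0.045, 0, 0, 0.003, 0, 0, 0, 0.045, 0, 0, 0.002, 0, 0, 0, 0.045, 0, 0, 0, 0, 0, 0, 0.045, 0, 0, 0, 0, 0, 0, 0.045])

```text
time_s: 3.58
tcp_pos: [0.6042, 0.0544, 0.0557]
eef_rot: [0.121, -3.139, -0.0]
contact_force: [0.3, 0.4, -0.3]
gripper_width: 0.0449
finger_force: 0.0
```

>>> servo_tool(deltas=[0, 0, 0.0015, 0, 0, 0, 0.045, 0, 0, 0.0015, 0, 0, 0, 0.045, 0, 0, 0.001, 0, 0, 0, 0.045, 0, 0, 0.001, 0, 0, 0, 0.045, 0, 0, 0, 0, 0, 0, 0.045, 0, 0, 0, 0, 0, 0, 0.045])

```text
time_s: 4.08
tcp_pos: [0.6042, 0.0545, 0.0508]
eef_rot: [0.121, -3.139, -0.0]
contact_force: [0.6, -0.2, -0.3]
gripper_width: 0.0447
finger_force: 0.0
```

>>> servo_tool(deltas=[0, 0, 0.0005, 0, 0, 0, 0.045, 0, 0, 0.0005, 0, 0, 0, 0.045, 0, 0, 0, 0, 0, 0, 0.045, 0, 0, 0, 0, 0, 0, 0.045])

```text
time_s: 4.42
tcp_pos: [0.6043, 0.0545, 0.05]
eef_rot: [0.121, -3.139, -0.0]
contact_force: [-0.9, -0.2, -0.4]
gripper_width: 0.0449
finger_force: 0.0
```

>>> servo_tool(deltas=[0, 0, 0.0005, 0, 0, 0, 0.045, 0, 0, 0.0005, 0, 0, 0, 0.045, 0, 0, 0.0005, 0, 0, 0, 0.045, 0, 0, 0, 0, 0, 0, 0.045, 0, 0, 0, 0, 0, 0, 0.045])

```text
time_s: 4.83
tcp_pos: [0.6043, 0.0544, 0.0484]
eef_rot: [0.121, -3.139, 0.0]
contact_force: [-0.0, -0.0, -0.2]
gripper_width: 0.0448
finger_force: 0.0
```

>>> servo_tool(deltas=[0, 0, 0.0005, 0, 0, 0, 0.045, 0, 0, 0.0005, 0, 0, 0, 0.045, 0, 0, 0, 0, 0, 0, 0.045, 0, 0, 0, 0, 0, 0, 0.045])

```text
time_s: 5.17
tcp_pos: [0.6043, 0.0544, 0.0474]
eef_rot: [0.121, -3.139, 0.0]
contact_force: [-0.2, 0.4, -0.5]
gripper_width: 0.0451
finger_force: 0.0
```

>>> servo_tool(deltas=[0, 0, 0.0005, 0, 0, 0, 0.045, 0, 0, 0.0005, 0, 0, 0, 0.045, 0, 0, 0, 0, 0, 0, 0.045, 0, 0, 0, 0, 0, 0, 0.045])

```text
time_s: 5.5
tcp_pos: [0.6043, 0.0544, 0.0464]
eef_rot: [0.121, -3.139, -0.0]
contact_force: [-0.4, 0.2, 0.3]
gripper_width: 0.0452
finger_force: 0.0
```

>>> servo_tool(deltas=[0, 0, 0.0005, 0, 0, 0, 0.045, 0, 0, 0.0005, 0, 0, 0, 0.045, 0, 0, 0, 0, 0, 0, 0.045, 0, 0, 0, 0, 0, 0, 0.045])

```text
time_s: 5.83
tcp_pos: [0.6043, 0.0545, 0.0454]
eef_rot: [0.121, -3.139, -0.0]
contact_force: [-0.8, -0.8, -0.1]
gripper_width: 0.0451
finger_force: 0.0
```

>>> servo_tool(deltas=[0, 0, 0.0005, 0, 0, 0, 0.045, 0, 0, 0.0005, 0, 0, 0, 0.045, 0, 0, 0, 0, 0, 0, 0.045, 0, 0, 0, 0, 0, 0, 0.045])

```text
time_s: 6.17
tcp_pos: [0.6043, 0.0545, 0.0444]
eef_rot: [0.121, -3.139, -0.0]
contact_force: [-0.9, -0.2, 0.5]
gripper_width: 0.0448
finger_force: 0.0
```

>>> servo_tool(deltas=[0, 0, 0.0005, 0, 0, 0, 0.045, 0, 0, 0.0005, 0, 0, 0, 0.045, 0, 0, 0, 0, 0, 0, 0.045, 0, 0, 0, 0, 0, 0, 0.045])

```text
time_s: 6.5
tcp_pos: [0.6043, 0.0544, 0.0434]
eef_rot: [0.121, -3.139, 0.0]
contact_force: [-0.1, 0.4, 0.9]
gripper_width: 0.0448
finger_force: 0.0
```

>>> servo_tool(deltas=[0, 0, 0.0005, 0, 0, 0, 0.045, 0, 0, 0.0003, 0, 0, 0, 0.045, 0, 0, 0, 0, 0, 0, 0.045, 0, 0, 0, 0, 0, 0, 0.045])

```text
time_s: 6.83
tcp_pos: [0.6043, 0.0545, 0.0427]
eef_rot: [-0.121, 3.139, 0.0]
contact_force: [-0.5, 0.8, 0.3]
gripper_width: 0.045
finger_force: 0.0
```

>>> servo_tool(deltas=[0, 0, 0.0004, 0, 0, 0, 0.045, 0, 0, 0.0003, 0, 0, 0, 0.045, 0, 0, 0, 0, 0, 0, 0.045, 0, 0, 0, 0, 0, 0, 0.045])

```text
time_s: 7.17
tcp_pos: [0.6043, 0.0544, 0.0419]
eef_rot: [0.121, -3.139, 0.0]
contact_force: [0.2, 0.4, -0.4]
gripper_width: 0.045
finger_force: 0.0
```

>>> servo_tool(deltas=[0, 0, 0.0004, 0, 0, 0, 0.045, 0, 0, 0.0004, 0, 0, 0, 0.045, 0, 0, 0, 0, 0, 0, 0.045, 0, 0, 0, 0, 0, 0, 0.045])

```text
time_s: 7.5
tcp_pos: [0.6043, 0.0544, 0.0411]
eef_rot: [0.121, -3.139, -0.0]
contact_force: [-0.1, 0.1, -0.1]
gripper_width: 0.0451
finger_force: 0.0
```

>>> servo_tool(deltas=[0, 0, 0.0004, 0, 0, 0, 0.045, 0, 0, 0.0004, 0, 0, 0, 0.045, 0, 0, 0, 0, 0, 0, 0.045, 0, 0, 0, 0, 0, 0, 0.045])

```text
time_s: 7.83
tcp_pos: [0.6043, 0.0545, 0.0403]
eef_rot: [0.121, -3.139, 0.0]
contact_force: [-1.7, 0.1, -0.3]
gripper_width: 0.0451
finger_force: 0.0
```

>>> servo_tool(deltas=[0, 0, 0.0004, 0, 0, 0, 0.045, 0, 0, 0.0003, 0, 0, 0, 0.045, 0, 0, 0, 0, 0, 0, 0.045, 0, 0, 0, 0, 0, 0, 0.045])

```text
time_s: 8.17
tcp_pos: [0.6043, 0.0544, 0.0396]
eef_rot: [0.121, -3.139, 0.0]
contact_force: [0.8, -1.0, -0.7]
gripper_width: 0.0449
finger_force: 0.0
```

>>> servo_tool(deltas=[0, 0, 0.0004, 0, 0, 0, 0.045, 0, 0, 0.0003, 0, 0, 0, 0.045, 0, 0, 0, 0, 0, 0, 0.045, 0, 0, 0, 0, 0, 0, 0.045])

```text
time_s: 8.5
tcp_pos: [0.6043, 0.0545, 0.0389]
eef_rot: [0.121, -3.139, -0.0]
contact_force: [0.5, 0.1, -0.0]
gripper_width: 0.045
finger_force: 0.0
```

```bash
python3 - <<'E'
from h import *
c=read_camera("wrist");cv2.imwrite("pics/w3.png",cv2.resize(c["img"][150:400,180:460],None,fx=2,fy=2))
s=read_state();print(s["contact_force"],s["tcp_pos"])
E
```

```text
[-0.53486356 -0.71756183 -0.20714578] [0.60437241 0.05444118 0.0390073 ]
```

View pics/w3.png

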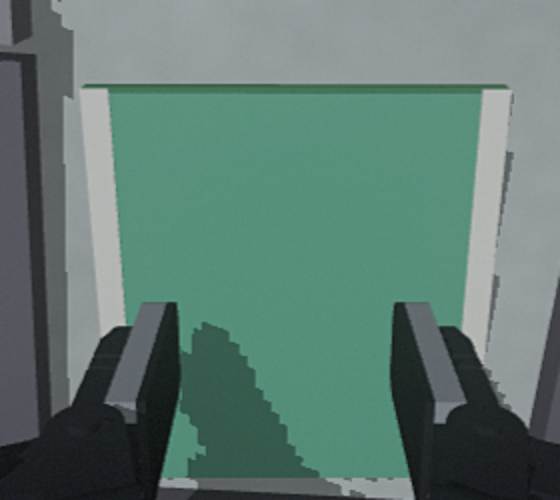

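The fingertips lie over the plate (full-picture tips near (262,301) and (378,301)), with front corners at crop row 302. I'll work out the height left.

```bash
python3 - <<'E'
from h import *
c=read_camera("wrist");print(c["extrinsics"][:3,3])
o,d=ray(c,[(180+178/2,301),(180+392/2,301)])
for x in (.593,.604):
  print(x,(o+d*((x-o[0])/d[:,0])[:,None]).round(4))
print(onz(c,[(180+85/2,150+43),(180+510/2,150+43),(285,150+239)],.048).round(4))
E
```

```text
[0.52104589 0.04696215 0.20468637]
0.593 [[0.593  0.0315 0.0721]
 [0.593  0.0747 0.0658]]
0.604 [[0.604  0.0291 0.0518]
 [0.604  0.079  0.0446]]
[[0.5566 0.0075 0.048 ]
 [0.5498 0.0968 0.048 ]
 [0.6554 0.0383 0.048 ]]
```

>>> servo_tool(deltas=[0, 0, 0.001, 0, 0, 0, 0.045, 0, 0, 0.001, 0, 0, 0, 0.045, 0, 0, 0.001, 0, 0, 0, 0.045, 0, 0, 0.001, 0, 0, 0, 0.045, 0, 0, 0.0005, 0, 0, 0, 0.045, 0, 0, 0.0005, 0, 0, 0, 0.045, 0, 0, 0, 0, 0, 0, 0.045])

```text
time_s: 9.18
tcp_pos: [0.6042, 0.0545, 0.0338]
eef_rot: [0.121, -3.139, -0.0]
contact_force: [0.5, -0.3, -1.0]
gripper_width: 0.0455
finger_force: 0.0
```

```bash
python3 - <<'E'
from h import *
c=read_camera("wrist");b=read_camera("side");a=read_camera("scene")
x=lambda i,r0,r1,k0,k1,s:cv2.resize(i[r0:r1,k0:k1],None,fx=s,fy=s,interpolation=cv2.INTER_CUBIC)
A=x(b["img"],180,290,235,365,5)
B=x(a["img"],190,300,280,410,5)
cv2.imwrite("pics/s4.png",cv2.resize(np.hstack([A[:,:],B]),(800,338)))
E
```

```text
(no output)
```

View pics/s4.png

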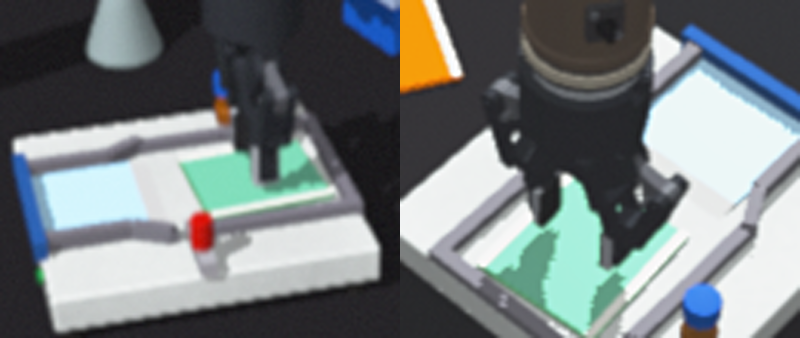

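Side crop: near fingertip at (265,182), i.e. side pixel ~(321,239). Scene crop: tips at scene ~(327,262) and (348,276), shadows still detached, so the tips hover above the plate.

```bash
python3 - <<'E'
from h import *
a=read_camera("scene");b=read_camera("side")
o,d=ray(b,[(321,239.5)]);
for y in(.027,.032):print("side",o+d*((y-o[1])/d[0,1]))
o,d=ray(a,[(327,262),(348,276)])
for i,y in((0,.03),(1,.079)):print("scene",o+d[i]*((y-o[1])/d[i,1]))
E
```

```text
side [[0.60749124 0.027      0.060319  ]]
side [[0.60866802 0.032      0.05697209]]
scene [0.60599197 0.03       0.05569577]
scene [0.60014324 0.079      0.05064979]
```

>>> servo_tool(deltas=[0, 0, 0.0006, 0, 0, 0, 0.045, 0, 0, 0.0006, 0, 0, 0, 0.045, 0, 0, 0.0006, 0, 0, 0, 0.045, 0, 0, 0.0004, 0, 0, 0, 0.045, 0, 0, 0, 0, 0, 0, 0.045])

```text
time_s: 9.85
tcp_pos: [0.6042, 0.0544, 0.0316]
eef_rot: [0.121, -3.139, 0.0]
contact_force: [0.6, 0.7, 0.1]
gripper_width: 0.0451
finger_force: 0.0
```

>>> servo_tool(deltas=[0, 0, 0.0004, 0, 0, 0, 0.045, 0, 0, 0.0004, 0, 0, 0, 0.045, 0, 0, 0, 0, 0, 0, 0.045, 0, 0, 0, 0, 0, 0, 0.045])

```text
time_s: 10.18
tcp_pos: [0.6043, 0.0544, 0.0309]
eef_rot: [0.121, -3.139, 0.0]
contact_force: [-0.0, 0.5, -0.6]
gripper_width: 0.0446
finger_force: 0.0
```

>>> servo_tool(deltas=[0, 0, 0.0004, 0, 0, 0, 0.045, 0, 0, 0.0004, 0, 0, 0, 0.045, 0, 0, 0, 0, 0, 0, 0.045])

```text
time_s: 10.43
tcp_pos: [0.6043, 0.0544, 0.0301]
eef_rot: [0.121, -3.139, 0.0]
contact_force: [1.3, -0.7, 0.5]
gripper_width: 0.0449
finger_force: 0.0
```

>>> servo_tool(deltas=[0, 0, 0.0004, 0, 0, 0, 0.045, 0, 0, 0.0004, 0, 0, 0, 0.045, 0, 0, 0, 0, 0, 0, 0.045])

```text
time_s: 10.68
tcp_pos: [0.6043, 0.0544, 0.0292]
eef_rot: [0.121, -3.139, -0.0]
contact_force: [0.9, 0.7, -0.2]
gripper_width: 0.0452
finger_force: 0.0
```

>>> servo_tool(deltas=[0, 0, 0.0004, 0, 0, 0, 0.045, 0, 0, 0.0004, 0, 0, 0, 0.045, 0, 0, 0, 0, 0, 0, 0.045])

```text
time_s: 10.93
tcp_pos: [0.6042, 0.0544, 0.0285]
eef_rot: [0.121, -3.139, 0.0]
contact_force: [-0.3, -0.4, 0.1]
gripper_width: 0.0449
finger_force: 0.0
```

>>> servo_tool(deltas=[0, 0, 0.0004, 0, 0, 0, 0.045, 0, 0, 0.0003, 0, 0, 0, 0.045, 0, 0, 0, 0, 0, 0, 0.045])

```text
time_s: 11.18
tcp_pos: [0.6043, 0.0545, 0.0278]
eef_rot: [0.121, -3.139, 0.0]
contact_force: [0.8, 0.2, 0.1]
gripper_width: 0.0448
finger_force: 0.0
```

>>> servo_tool(deltas=[0, 0, 0.0004, 0, 0, 0, 0.045, 0, 0, 0.0003, 0, 0, 0, 0.045, 0, 0, 0, 0, 0, 0, 0.045])

```text
time_s: 11.43
tcp_pos: [0.6043, 0.0544, 0.0271]
eef_rot: [0.121, -3.139, 0.0]
contact_force: [0.2, -0.1, -0.3]
gripper_width: 0.0452
finger_force: 0.0
```

>>> servo_tool(deltas=[0, 0, 0.0003, 0, 0, 0, 0.045, 0, 0, 0.0003, 0, 0, 0, 0.045, 0, 0, 0, 0, 0, 0, 0.045])

```text
time_s: 11.68
tcp_pos: [0.6043, 0.0544, 0.0265]
eef_rot: [0.121, -3.139, -0.0]
contact_force: [-0.2, -0.5, -0.4]
gripper_width: 0.0448
finger_force: 0.0
```

>>> servo_tool(deltas=[0, 0, 0.0003, 0, 0, 0, 0.045, 0, 0, 0.0003, 0, 0, 0, 0.045, 0, 0, 0, 0, 0, 0, 0.045])

```text
time_s: 11.93
tcp_pos: [0.6043, 0.0544, 0.0259]
eef_rot: [0.121, -3.139, 0.0]
contact_force: [0.0, -0.5, -1.1]
gripper_width: 0.0447
finger_force: 0.0
```

>>> servo_tool(deltas=[0, 0, 0.0003, 0, 0, 0, 0.045, 0, 0, 0.0003, 0, 0, 0, 0.045, 0, 0, 0, 0, 0, 0, 0.045])

```text
time_s: 12.18
tcp_pos: [0.6043, 0.0544, 0.0253]
eef_rot: [0.121, -3.139, -0.0]
contact_force: [0.1, 1.2, 0.4]
gripper_width: 0.0445
finger_force: 0.0
```

>>> servo_tool(deltas=[0, 0, 0.0003, 0, 0, 0, 0.045, 0, 0, 0.0002, 0, 0, 0, 0.045, 0, 0, 0, 0, 0, 0, 0.045])

```text
time_s: 12.43
tcp_pos: [0.6043, 0.0544, 0.0248]
eef_rot: [0.121, -3.139, 0.0]
contact_force: [-0.4, -0.4, 0.4]
gripper_width: 0.0452
finger_force: 0.0
```

>>> servo_tool(deltas=[0, 0, 0.0003, 0, 0, 0, 0.045, 0, 0, 0.0002, 0, 0, 0, 0.045, 0, 0, 0, 0, 0, 0, 0.045])

```text
time_s: 12.68
tcp_pos: [0.6044, 0.0545, 0.0246]
eef_rot: [-0.121, 3.139, -0.0]
contact_force: [0.2, 0.6, 2.3]
gripper_width: 0.045
finger_force: 1.0
```

>>> servo_tool(deltas=[0, 0, 0.0003, 0, 0, 0, 0.045, 0, 0, 0, 0, 0, 0, 0.045, 0, 0, 0, 0, 0, 0, 0.045])

```text
time_s: 12.93
tcp_pos: [0.6047, 0.0545, 0.0246]
eef_rot: [-0.121, 3.139, -0.0]
contact_force: [-2.0, -0.5, 6.0]
gripper_width: 0.0449
finger_force: 2.6
```

>>> servo_tool(deltas=[0, 0, 0.0002, 0, 0, 0, 0.045, 0.001, 0.0001, 0, 0, 0, 0.005, 0.045, 0.002, 0.0002, 0, 0, 0, 0.008, 0.045, 0.002, 0.0002, 0, 0, 0, 0.008, 0.045, 0.002, 0.0001, 0, 0, 0, 0.008, 0.045, 0.001, 0, 0, 0, 0, 0.006, 0.045])

```text
time_s: 13.43
tcp_pos: [0.5974, 0.0546, 0.0246]
eef_rot: [-0.065, 3.138, 0.0]
contact_force: [1.8, 0.6, 5.7]
gripper_width: 0.0451
finger_force: 2.8
```

```bash
cat >> h.py <<'E'
from scipy.spatial.transform import Rotation as Rn
O=np.array([.5563,.0563]);YAW=.0125
def tv(P):
    c,s=np.cos(YAW),np.sin(YAW);return (np.atleast_2d(P)[:,:2]-O)@np.array([[c,-s],[s,c]])
def st():
    s=read_state();M=Rn.from_rotvec(s["eef_rot"]).as_matrix()
    print("t",s["time_s"],"tcp",s["tcp_pos"].round(4),"toolyaw rel",round(float(np.arctan2(-M[1,0],-M[0,0]))-YAW,4),"F",s["contact_force"].round(1),"tcp view",tv(s["tcp_pos"]).round(4))
def front(c,z,w=.0):
    """front edge corners / side edges of green area seen between fingers"""
    b=max(blobs(c["img"],"green",200),key=cv2.contourArea)[:,0,:].astype(float)
    top=b[:,1].min()
    ks=np.unique(b[:,0]);k0,k1=ks.min(),ks.max()
    e=np.array([[k,b[b[:,0]==k,1].min()] for k in ks if k0+8<k<k1-8])
    vx,vy,x0,y0=cv2.fitLine(e.astype(np.float32),cv2.DIST_HUBER,0,.01,.01).ravel()
    P=tv(onz(c,[(e[0,0],y0+vy/vx*(e[0,0]-x0)),(e[-1,0],y0+vy/vx*(e[-1,0]-x0))],z))
    # side edges within top 50 rows
    L=[];R_=[]
    for r in range(int(e[:,1].max())+4,int(e[:,1].max())+50,2):
        q=b[np.abs(b[:,1]-r)<.6,0]
        if len(q)>1:L.append((q.min(),r));R_.append((q.max(),r))
    L=tv(onz(c,L,z));R_=tv(onz(c,R_,z))
    dx=P[1]-P[0];fl=np.polyfit(L[:,0],L[:,1],1);fr=np.polyfit(R_[:,0],R_[:,1],1)
    print("front x",P.mean(0)[0].round(4),"yaw front",(-dx[0]/dx[1]).round(4),"side slopes",fl[0].round(4),fr[0].round(4),"mid y",((L[:,1]+R_[:,1])/2).mean().round(4),"w",(R_[:,1]-L[:,1]).mean().round(4))
E
python3 -c "
from h import *
st();c=read_camera('wrist');front(c,.048)"
```

```text
t 13.4333 tcp [0.5974 0.0546 0.0246] toolyaw rel 0.0289 F [1.8 0.6 5.7] tcp view [[ 0.041  -0.0022]]
front x -0.0106 yaw front 0.0211 side slopes 0.0337 0.021 mid y -0.0024 w 0.0785
```

>>> servo_tool(deltas=[0.002, 0.0002, 0.0001, 0, 0, 0.004, 0.045, 0.003, 0.0004, 0.0001, 0, 0, 0.006, 0.045, 0.003, 0.0004, 0, 0, 0, 0.006, 0.045, 0.003, 0.0004, 0, 0, 0, 0.006, 0.045, 0.003, 0.0003, 0, 0, 0, 0.004, 0.045, 0.002, 0.0001, 0, 0, 0, 0, 0.045])

```text
time_s: 13.98
tcp_pos: [0.5815, 0.0559, 0.0246]
eef_rot: [-0.025, 3.138, 0.0]
contact_force: [1.9, -0.2, 5.7]
gripper_width: 0.0451
finger_force: 3.1
```

```bash
python3 -c "
from h import *
st();c=read_camera('wrist');front(c,.048)"
```

```text
t 13.9833 tcp [0.5815 0.0559 0.0246] toolyaw rel 0.0032 F [ 1.9 -0.2  5.7] tcp view [[ 0.0252 -0.0007]]
front x -0.0264 yaw front -0.004 side slopes 0.005 0.0024 mid y 0.0002 w 0.0785
```

>>> servo_tool(deltas=[0.0015, 0, 0.0001, 0, 0, 0.001, 0.045, 0.0015, 0, 0, 0, 0, 0.001, 0.045, 0.001, 0, -0.0001, 0, 0, 0.001, 0.045, 0.001, 0, -0.0001, 0, 0, 0, 0.045, 0.001, 0, -0.0001, 0, 0, 0, 0.045])

```text
time_s: 14.45
tcp_pos: [0.576, 0.0558, 0.0248]
eef_rot: [-0.02, 3.138, 0.0]
contact_force: [1.6, -0.0, 4.2]
gripper_width: 0.0452
finger_force: 2.7
```

>>> servo_tool(deltas=[0.001, 0, 0.0002, 0, 0, 0, 0.045, 0.001, 0, 0, 0, 0, 0, 0.045, 0.001, 0, -0.0001, 0, 0, 0, 0.045, 0.001, 0, -0.0001, 0, 0, 0, 0.045])

```text
time_s: 14.78
tcp_pos: [0.5727, 0.0558, 0.0252]
eef_rot: [-0.02, 3.136, 0.0]
contact_force: [3.1, 0.8, 5.9]
gripper_width: 0.0447
finger_force: 3.2
```

>>> servo_tool(deltas=[0.0015, 0, -0.0001, 0, 0, 0, 0.045, 0.0015, 0, -0.0002, 0, 0, 0, 0.045, 0.0015, 0, -0.0002, 0, 0, 0, 0.045])

```text
time_s: 15.03
tcp_pos: [0.5684, 0.0557, 0.0258]
eef_rot: [-0.02, 3.136, 0.0]
contact_force: [2.8, 0.6, 7.5]
gripper_width: 0.0448
finger_force: 3.3
```

```bash
python3 -c "
from h import *
st();c=read_camera('wrist');front(c,.050)"
```

```text
t 15.0333 tcp [0.5684 0.0557 0.0258] toolyaw rel 0.0003 F [2.8 0.6 7.5] tcp view [[ 0.0121 -0.0007]]
front x -0.0394 yaw front 0.005 side slopes 0.0058 -0.0064 mid y 0.0003 w 0.0786
```

>>> servo_tool(deltas=[0.0015, 0, -0.0002, 0, 0, 0, 0.045, 0.0015, 0, -0.0003, 0, 0, 0, 0.045, 0.0015, 0, -0.0002, 0, 0, 0, 0.045, 0.0015, 0, -0.0002, 0, 0, 0, 0.045])

```text
time_s: 15.42
tcp_pos: [0.5623, 0.0557, 0.0267]
eef_rot: [-0.02, 3.136, 0.0]
contact_force: [0.8, 0.5, 5.5]
gripper_width: 0.0451
finger_force: 3.2
```

>>> servo_tool(deltas=[0.0015, 0, 0.0001, 0, 0, 0, 0.045, 0.002, 0, 0, 0, 0, 0, 0.045, 0.002, 0, 0, 0, 0, 0, 0.045, 0.0015, 0, 0, 0, 0, 0, 0.045])

```text
time_s: 15.75
tcp_pos: [0.5553, 0.0556, 0.0268]
eef_rot: [-0.02, 3.136, 0.0]
contact_force: [2.7, 0.6, 8.2]
gripper_width: 0.0449
finger_force: 4.1
```

>>> servo_tool(deltas=[0.0015, 0, 0, 0, 0, 0, 0.045, 0.002, 0, -0.0001, 0, 0, 0, 0.045, 0.002, 0, -0.0001, 0, 0, 0, 0.045, 0.002, 0, -0.0001, 0, 0, 0, 0.045])

```text
time_s: 16.08
tcp_pos: [0.5477, 0.0555, 0.027]
eef_rot: [-0.02, 3.136, 0.0]
contact_force: [2.2, 0.7, 8.1]
gripper_width: 0.0448
finger_force: 3.9
```

```bash
python3 -c "
from h import *
st();c=read_camera('wrist');front(c,.053)"
```

```text
t 16.0833 tcp [0.5477 0.0555 0.027 ] toolyaw rel 0.0004 F [2.2 0.7 8.1] tcp view [[-0.0086 -0.0007]]
front x -0.0606 yaw front -0.0058 side slopes 0.0113 -0.0197 mid y 0.0003 w 0.078
```

>>> servo_tool(deltas=[0.002, 0, -0.0001, 0, 0, 0, 0.045, 0.002, 0, -0.0001, 0, 0, 0, 0.045, 0.002, 0, -0.0001, 0, 0, 0, 0.045, 0.002, 0, -0.0001, 0, 0, 0, 0.045])

```text
time_s: 16.47
tcp_pos: [0.5396, 0.0553, 0.0273]
eef_rot: [-0.02, 3.137, 0.0]
contact_force: [2.0, -0.8, 6.6]
gripper_width: 0.0452
finger_force: 3.8
```

>>> servo_tool(deltas=[0.002, 0, -0.0001, 0, 0, 0, 0.045, 0.002, 0, -0.0001, 0, 0, 0, 0.045, 0.002, 0, -0.0001, 0, 0, 0, 0.045, 0.001, 0, -0.0001, 0, 0, 0, 0.045])

```text
time_s: 16.8
tcp_pos: [0.5324, 0.0553, 0.0276]
eef_rot: [-0.02, 3.137, 0.0]
contact_force: [1.9, -0.2, 6.3]
gripper_width: 0.045
finger_force: 3.4
```

>>> servo_tool(deltas=[0.0015, 0, 0, 0, 0, 0, 0.045, 0.002, 0, -0.0001, 0, 0, 0, 0.045, 0.002, 0, -0.0001, 0, 0, 0, 0.045, 0.0015, 0, -0.0001, 0, 0, 0, 0.045])

```text
time_s: 17.13
tcp_pos: [0.5255, 0.0552, 0.0279]
eef_rot: [-0.02, 3.137, 0.0]
contact_force: [1.8, -0.9, 7.3]
gripper_width: 0.045
finger_force: 3.6
```

```bash
python3 -c "
from h import *
st();c=read_camera('wrist');front(c,.053)"
```

```text
t 17.1333 tcp [0.5255 0.0552 0.0279] toolyaw rel 0.0004 F [ 1.8 -0.9  7.3] tcp view [[-0.0308 -0.0008]]
front x -0.0823 yaw front 0.0 side slopes 0.0158 -0.0225 mid y 0.0003 w 0.0788
```

>>> servo_tool(deltas=[0.0015, 0, -0.0001, 0, 0, 0, 0.045, 0.0015, 0, -0.0001, 0, 0, 0, 0.045, 0.0015, 0, 0, 0, 0, 0, 0.045, 0.0015, 0, 0, 0, 0, 0, 0.045])

```text
time_s: 17.52
tcp_pos: [0.5199, 0.0551, 0.0282]
eef_rot: [-0.02, 3.136, 0.0]
contact_force: [2.8, -0.2, 7.8]
gripper_width: 0.0446
finger_force: 4.1
```

>>> servo_tool(deltas=[0.0015, 0, 0, 0, 0, 0, 0.045, 0.0015, 0, 0, 0, 0, 0, 0.045, 0.0015, 0, 0, 0, 0, 0, 0.045])

```text
time_s: 17.77
tcp_pos: [0.5156, 0.055, 0.0284]
eef_rot: [-0.02, 3.136, 0.0]
contact_force: [3.0, 0.4, 9.3]
gripper_width: 0.0449
finger_force: 4.6
```

>>> servo_tool(deltas=[0.0015, 0, -0.0001, 0, 0, 0, 0.045, 0.0015, 0, -0.0001, 0, 0, 0, 0.045, 0.0015, 0, 0, 0, 0, 0, 0.045])

```text
time_s: 18.02
tcp_pos: [0.5108, 0.055, 0.0285]
eef_rot: [-0.02, 3.136, 0.0]
contact_force: [2.0, 0.2, 7.3]
gripper_width: 0.0453
finger_force: 4.2
```

>>> servo_tool(deltas=[0.0015, 0, 0, 0, 0, 0, 0.045, 0.0015, 0, 0, 0, 0, 0, 0.045, 0.0015, 0, 0, 0, 0, 0, 0.045, 0.0015, 0, 0, 0, 0, 0, 0.045])

```text
time_s: 18.35
tcp_pos: [0.5049, 0.0549, 0.0285]
eef_rot: [-0.02, 3.136, 0.0]
contact_force: [3.0, -0.8, 7.8]
gripper_width: 0.0449
finger_force: 4.3
```

```bash
python3 -c "
from h import *
st();c=read_camera('wrist');front(c,.052)"
```

```text
t 18.35 tcp [0.5049 0.0549 0.0285] toolyaw rel 0.0003 F [ 3.  -0.8  7.8] tcp view [[-0.0515 -0.0008]]
front x -0.103 yaw front 0.0 side slopes 0.0037 -0.0002 mid y 0.0003 w 0.0784
```

>>> servo_tool(deltas=[0.002, 0, 0, 0, 0, 0, 0.045, 0.002, 0, 0, 0, 0, 0, 0.045, 0.002, 0, 0, 0, 0, 0, 0.045, 0.002, 0, 0, 0, 0, 0, 0.045])

```text
time_s: 18.73
tcp_pos: [0.4969, 0.0548, 0.0285]
eef_rot: [-0.02, 3.136, 0.0]
contact_force: [1.4, 0.6, 8.7]
gripper_width: 0.0452
finger_force: 4.3
```

>>> servo_tool(deltas=[0.002, 0, 0, 0, 0, 0, 0.045, 0.002, 0, 0, 0, 0, 0, 0.045, 0.002, 0, 0, 0, 0, 0, 0.045, 0.002, 0, 0, 0, 0, 0, 0.045])

```text
time_s: 19.07
tcp_pos: [0.4889, 0.0547, 0.0285]
eef_rot: [-0.02, 3.136, 0.0]
contact_force: [2.0, 0.4, 8.4]
gripper_width: 0.0446
finger_force: 4.4
```

```bash
python3 -c "
from h import *
st();c=read_camera('wrist');front(c,.052)"
```

```text
t 19.0667 tcp [0.4889 0.0547 0.0285] toolyaw rel 0.0003 F [2.  0.4 8.4] tcp view [[-0.0674 -0.0008]]
front x -0.1193 yaw front -0.0056 side slopes 0.0037 -0.0012 mid y 0.0002 w 0.0784
```

>>> servo_tool(deltas=[0.0015, 0, 0, 0, 0, 0, 0.045, 0.0015, 0, 0, 0, 0, 0, 0.045, 0.001, 0, 0, 0, 0, 0, 0.045, 0.0005, 0, 0, 0, 0, 0, 0.045])

```text
time_s: 19.45
tcp_pos: [0.4843, 0.0546, 0.0285]
eef_rot: [-0.02, 3.136, 0.0]
contact_force: [2.7, 0.6, 8.7]
gripper_width: 0.0449
finger_force: 4.3
```

>>> servo_tool(deltas=[0.0005, 0, 0, 0, 0, 0, 0.045, 0.0005, 0, 0, 0, 0, 0, 0.045])

```text
time_s: 19.62
tcp_pos: [0.4835, 0.0546, 0.0285]
eef_rot: [-0.02, 3.136, 0.0]
contact_force: [2.1, -0.7, 8.8]
gripper_width: 0.0449
finger_force: 4.4
```

>>> servo_tool(deltas=[0.0005, 0, 0, 0, 0, 0, 0.045, 0.0003, 0, 0, 0, 0, 0, 0.045])

```text
time_s: 19.78
tcp_pos: [0.4827, 0.0546, 0.0285]
eef_rot: [-0.02, 3.136, 0.0]
contact_force: [2.7, 0.1, 8.1]
gripper_width: 0.045
finger_force: 4.4
```

>>> servo_tool(deltas=[0.0005, 0, 0, 0, 0, 0, 0.045, 0.0005, 0, 0, 0, 0, 0, 0.045])

```text
time_s: 19.95
tcp_pos: [0.4826, 0.0546, 0.0285]
eef_rot: [-0.02, 3.134, 0.0]
contact_force: [5.2, 0.1, 6.4]
gripper_width: 0.045
finger_force: 2.8
```

```bash
python3 -c "
from h import *
st();c=read_camera('wrist');front(c,.052)"
```

```text
t 19.95 tcp [0.4826 0.0546 0.0285] toolyaw rel 0.0004 F [5.2 0.1 6.4] tcp view [[-0.0737 -0.0008]]
front x -0.1226 yaw front 0.0002 side slopes 0.0012 -0.0047 mid y 0.0002 w 0.0783
```

>>> servo_tool(deltas=[0.0005, 0, 0.0001, 0, 0, 0, 0.045, 0, 0, 0, 0, 0, 0, 0.045, 0, 0, 0, 0, 0, 0, 0.045])

```text
time_s: 20.25
tcp_pos: [0.4825, 0.0546, 0.0285]
eef_rot: [-0.02, 3.133, 0.0]
contact_force: [4.3, -0.7, 7.3]
gripper_width: 0.0449
finger_force: 3.1
```

```bash
python3 -c "
from h import *
st();c=read_camera('wrist');front(c,.052);cv2.imwrite('pics/w5.png',c['img'])"
```

```text
t 20.25 tcp [0.4825 0.0546 0.0285] toolyaw rel 0.0005 F [ 4.3 -0.7  7.3] tcp view [[-0.0738 -0.0007]]
front x -0.1226 yaw front 0.0001 side slopes -0.0028 -0.009 mid y 0.0002 w 0.0784
```

View pics/w5.png

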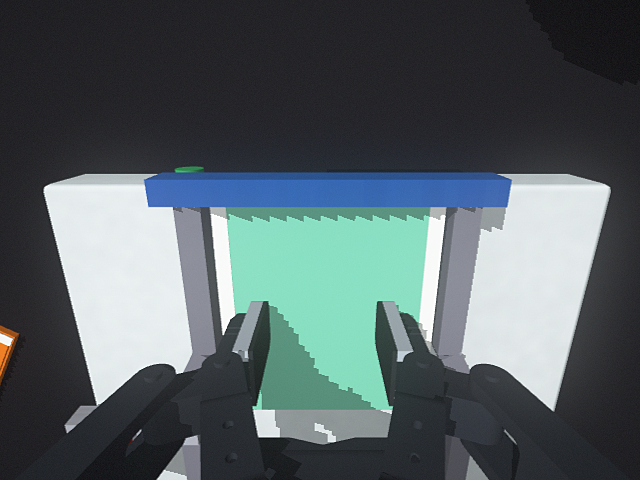

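The wrist view shows the plate tight against the blue stop (row 207, no gap), with its sides parallel to the rails, and the x force rose on contact. It is home, so I'll lift off and go to the knob.

>>> servo_tool(deltas=[0, 0, -0.0005, 0, 0, 0, 0.045, 0, 0, -0.001, 0, 0, 0, 0.045, 0, 0, -0.003, 0, 0, 0, 0.045, 0, 0, -0.01, 0, 0, 0, 0.045, 0, 0, -0.02, 0, 0, 0, 0.045, 0, 0, -0.016, 0, 0, 0, 0.045, 0, 0, 0, 0, 0, 0, 0.045])

```text
time_s: 20.88
tcp_pos: [0.4798, 0.0546, 0.0799]
eef_rot: [-0.021, 3.138, 0.0]
contact_force: [0.5, -0.1, 0.1]
gripper_width: 0.0447
finger_force: 0.0
```

>>> servo_tool(deltas=[-0.009, -0.016, 0, 0, 0, 0, 0.045, -0.009, -0.016, 0, 0, 0, 0, 0.045, -0.009, -0.016, 0, 0, 0, 0, 0.045, -0.01, -0.016, 0, 0, 0, 0, 0.045, -0.01, -0.016, 0, 0, 0, 0, 0.045, -0.01, -0.017, 0, 0, 0, 0, 0.045, 0, 0, 0, 0, 0, 0, 0.045, 0, 0, 0, 0, 0, 0, 0.045])

```text
time_s: 21.55
tcp_pos: [0.5356, -0.0421, 0.0764]
eef_rot: [0.018, -3.139, -0.001]
contact_force: [0.0, -0.7, -0.2]
gripper_width: 0.0451
finger_force: 0.0
```

```bash
python3 -c "
from h import *
st()
for n in('wrist','scene','side'):
  c=read_camera(n)
  for b in blobs(c['img'],'red',20): print(n,cv2.boundingRect(b),onz(c,[cv2.minEnclosingCircle(b)[0]],.075).round(4))
c=read_camera('wrist');cv2.imwrite('pics/w6.png',c['img'])"
```

```text
t 21.55 tcp [ 0.5356 -0.0421  0.0764] toolyaw rel -0.0011 F [ 0.  -0.7 -0.2] tcp view [[-0.0219 -0.0981]]
wrist (307, 274, 36, 53) [[ 0.5405 -0.042   0.075 ]]
scene (320, 211, 8, 14) [[ 0.5402 -0.0392  0.075 ]]
scene (187, 142, 14, 13) [[ 0.5894 -0.3855  0.075 ]]
side (370, 312, 16, 15) [[ 0.6405 -0.287   0.075 ]]
side (297, 252, 7, 9) [[ 0.5415 -0.0478  0.075 ]]
```

View pics/w6.png

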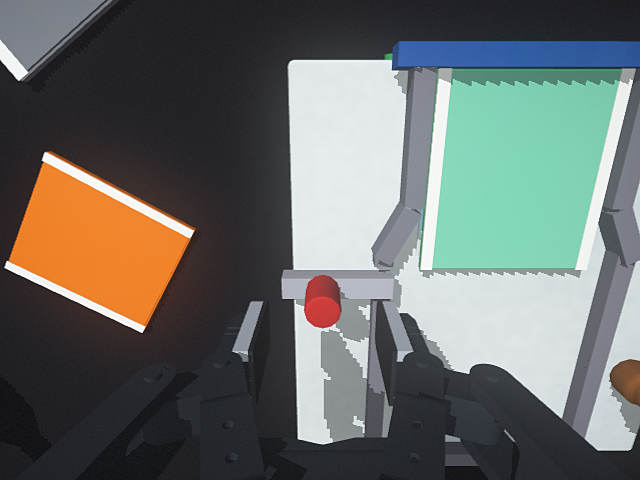

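The plate sits against the stop, clear of the bolt (rear edge at row 270), and the knob at (323,302) is centred between the open fingers. I'll descend around it.

>>> servo_tool(deltas=[-0.004, 0, 0.006, 0, 0, 0, 0.045, 0, 0, 0.007, 0, 0, 0, 0.045, 0, 0, 0.007, 0, 0, 0, 0.045, 0, 0, 0.007, 0, 0, 0, 0.045, 0, 0, 0.006, 0, 0, 0, 0.045, 0, 0, 0, 0, 0, 0, 0.045])

```text
time_s: 22.25
tcp_pos: [0.5389, -0.0413, 0.0423]
eef_rot: [0.021, -3.138, -0.001]
contact_force: [-0.5, 0.5, 0.1]
gripper_width: 0.0452
finger_force: 0.0
```

>>> servo_tool(deltas=[0, 0.003, 0, 0, 0, 0, 0.045, 0, 0.003, 0, 0, 0, 0, 0.045, 0, 0.003, 0, 0, 0, 0, 0.045, 0, 0.003, 0, 0, 0, 0, 0.045, 0, 0.003, 0, 0, 0, 0, 0.045, 0, 0.003, 0, 0, 0, 0, 0.045, 0, 0.003, 0, 0, 0, 0, 0.045])

```text
time_s: 22.83
tcp_pos: [0.5409, -0.0207, 0.0448]
eef_rot: [-0.021, 3.141, -0.001]
contact_force: [1.5, -1.4, 2.0]
gripper_width: 0.0449
finger_force: 0.8
```

>>> servo_tool(deltas=[0, 0, -0.002, 0, 0, 0, 0.045, 0, 0, 0, 0, 0, 0, 0.045])

```text
time_s: 23.0
tcp_pos: [0.5407, -0.0203, 0.0467]
eef_rot: [-0.021, 3.141, 0.001]
contact_force: [0.2, 0.7, 0.4]
gripper_width: 0.0449
finger_force: 0.0
```

>>> servo_tool(deltas=[0, 0.003, 0, 0, 0, 0, 0.045, 0, 0.003, 0, 0, 0, 0, 0.045, 0, 0.003, 0, 0, 0, 0, 0.045, 0, 0, 0, 0, 0, 0, 0.045])

```text
time_s: 23.33
tcp_pos: [0.5405, -0.0112, 0.0465]
eef_rot: [-0.021, 3.141, 0.0]
contact_force: [0.9, 0.2, 0.5]
gripper_width: 0.0451
finger_force: 0.1
```

```bash
python3 -c "
from h import *
st();c=read_camera('wrist')
for b in blobs(c['img'],'red',20): print(cv2.boundingRect(b),onz(c,[cv2.minEnclosingCircle(b)[0]],.075).round(4))
for n in('scene','side'):
  c=read_camera(n)
  for b in blobs(c['img'],'red',10): print(n,cv2.boundingRect(b),onz(c,[cv2.minEnclosingCircle(b)[0]],.075).round(4))
"
```

```text
t 23.3333 tcp [ 0.5405 -0.0112  0.0465] toolyaw rel 0.001 F [0.9 0.2 0.5] tcp view [[-0.0166 -0.0673]]
(267, 291, 43, 65) [[ 0.5403 -0.0259  0.075 ]]
scene (326, 216, 8, 13) [[ 0.5411 -0.0235  0.075 ]]
scene (187, 142, 13, 13) [[ 0.5895 -0.3862  0.075 ]]
side (370, 311, 17, 16) [[ 0.6405 -0.287   0.075 ]]
```

>>> servo_tool(deltas=[0, 0.003, 0, 0, 0, 0, 0.045, 0, 0.003, 0, 0, 0, 0, 0.045, 0, 0.003, 0, 0, 0, 0, 0.045, 0, 0.003, 0, 0, 0, 0, 0.045, 0, 0.003, 0, 0, 0, 0, 0.045, 0, 0.003, 0, 0, 0, 0, 0.045, 0, 0.003, 0, 0, 0, 0, 0.045, 0, 0, 0, 0, 0, 0, 0.045])

```text
time_s: 24.15
tcp_pos: [0.5399, 0.0101, 0.0463]
eef_rot: [0.021, -3.141, -0.001]
contact_force: [-1.4, -0.4, -0.6]
gripper_width: 0.045
finger_force: 0.0
```

>>> servo_tool(deltas=[0, 0.001, 0, 0, 0, 0, 0.045, 0, 0.001, 0, 0, 0, 0, 0.045, 0, 0.001, 0, 0, 0, 0, 0.045, 0, 0.001, 0, 0, 0, 0, 0.045])

```text
time_s: 24.48
tcp_pos: [0.54, 0.012, 0.0464]
eef_rot: [0.023, -3.141, 0.004]
contact_force: [-0.8, -7.8, -0.4]
gripper_width: 0.0446
finger_force: 4.1
```

```bash
python3 -c "
from h import *
st();c=read_camera('wrist')
for b in blobs(c['img'],'red',20): print(cv2.boundingRect(b),onz(c,[cv2.minEnclosingCircle(b)[0]],.075).round(4))
"
```

```text
t 24.4833 tcp [0.54   0.012  0.0464] toolyaw rel 0.002 F [-0.8 -7.8 -0.4] tcp view [[-0.0169 -0.0441]]
(266, 291, 43, 66) [[ 0.54   -0.0031  0.075 ]]
```

The bolt is at its end stop (Fy −7.8 N, knob moved about 39 mm). I'll back off, rise and check.

>>> servo_tool(deltas=[0, -0.004, 0, 0, 0, 0, 0.045, 0, -0.006, 0, 0, 0, 0, 0.045, 0, -0.004, 0, 0, 0, 0, 0.045, 0, 0, -0.01, 0, 0, 0, 0.045, 0, 0, -0.02, 0, 0, 0, 0.045, 0, 0, -0.03, 0, 0, 0, 0.045, 0, 0, -0.03, 0, 0, 0, 0.045, 0, 0, -0.03, 0, 0, 0, 0.045])

```text
time_s: 25.2
tcp_pos: [0.54, -0.0005, 0.1682]
eef_rot: [-0.02, 3.142, 0.001]
contact_force: [0.2, 0.3, 0.4]
gripper_width: 0.0451
finger_force: 0.0
```

```bash
python3 -c "
from h import *
st();c=read_camera('wrist');cv2.imwrite('pics/w7.png',c['img'])
for b in blobs(c['img'],'red',20): print(cv2.boundingRect(b),onz(c,[cv2.minEnclosingCircle(b)[0]],.075).round(4))
b=max(blobs(c['img'],'green',200),key=cv2.contourArea);P=tv(onz(c,b[:,0,:],.052))*1000;print(cv2.minAreaRect(P.astype(np.float32)))
"
```

```text
t 25.2 tcp [ 5.400e-01 -5.000e-04  1.682e-01] toolyaw rel 0.0003 F [0.2 0.3 0.4] tcp view [[-0.017  -0.0566]]
(308, 220, 25, 31) [[ 0.5409 -0.0031  0.075 ]]
((-74.94609069824219, 0.9039726257324219), (78.46488189697266, 100.09123229980469), 89.99420928955078)
```

View pics/w7.png

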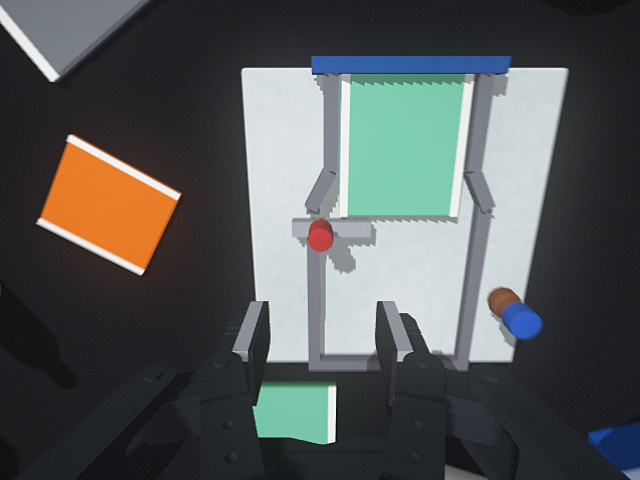

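The plate's centre is at x −74.9 mm and square, the bolt lies across behind it (row 228, knob at (320,235)), and the arm is clear.

```bash
python3 -c "
from station import *
print(hand_in())"
```

```text
the job is handed in; nothing more can be done
None
```

The plate is flat on the window, home against the blue stop and square to it; the latch bolt moved about 39 mm to its end stop behind it, and the job is handed in (no verdict was returned).

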